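# Make up two pottery-class kits

## Robot

A 7-joint arm with a two-finger parallel gripper is mounted at the origin on the work surface. World frame = base frame: x ahead of the robot, y to its left, z up, the work surface at z = 0. Lengths are in m, angles in rad, forces in N, time in s.
With the tool pointing down it reaches from about 0.4 to 0.85 m from the base axis. Payload 4.5 kg.
Tool frame: the origin (TCP) lies where the fingers leave the gripper's body, on its centre line; the fingertips stand 64 mm ahead of it and the grasp point (between the pads) lies 45 mm ahead of it; z points along the fingers, y is the line along which they close (so a half turn about z gives the same grasp; the last joint's range is limited). The gripper opens to 88 mm and grips with 3 to 60 N. Pads are 18 mm wide; open, the fingers measure 123 mm over their backs; the gripper's body (75 mm by 187 mm) begins 45 mm behind the grasp point.
Start: joints at [-1.162, 0.689, -0.195, 1.565, 0.157, 0.902, -0.215], TCP at [0.229, 0.582, 0.303] pointing down, gripper open.
Joint ranges: [-3.01, 3.01], [-0.46, 2.08], [-1.47, 1.51], [0.13, 2.56], [-1, 4.14], [0.04, 2.09], [-2.66, 2.66]. Speed limits (rad/s): [2.57, 2.57, 3.14, 3.14, 3.14, 3.14, 3.14].

## Interface

Orientations are given as a unit quaternion [x, y, z, w].
In Python, from plant import r gives the robot as it stands.
- The arm moves only by the tool play_rows, never from a script. Its arguments are lists of equal length, an entry for each row: "translation": the shift along the tool's x, y, z in m, a list of three; "delta_rot": the turn, a rotation vector about the tool's x, y, z in degrees, a list of three; "grip": the opening, from -1 (shut) to 1 (fully open). In form: {"translation": [[x, y, z], ...], "delta_rot": [[rx, ry, rz], ...], "grip": [grip, ...]}. A call has 1 to 20 rows; each row shifts and turns the commanded pose from where the row before left it, along the tool's axes as they then stand; what a row does not reach is not made up. A row lasts 1/8 s, in which the tool goes at most 62.5 mm and 10.7 degrees, less where a joint would pass 70% of its speed; a pose out of reach is approached as far as the arm can. A call with a gripper value outside its range is refused whole. The fingers move at their own pace and stop on an object; "squeeze" is the grip in N (left out, the last holds). Time passes only in rows, so rows that do not move let the fingers close. It gives the time, the measured TCP pose, the force, the opening and the grip force at its end, in the units of the state.
- r.get_state(): the state, without advancing time (a new reading comes with each control period).
- r.snapshot(name): name is "side" or "top" or "wrist"; returns the picture (384x512x3 uint8, blue, green, red); there is no depth.
- r.get_calibration(name): a dict with "intrinsics" (3x3 intrinsics, pixels), "eye" and "rotation" of the camera in the world. Camera axes: x right, y up, looking along -z (the intrinsics and any distortion apply to the point x, -y, -z); pixel columns grow to the right and rows downward; lengths in m; the calibration is good to about 2 mm. A picture is of the moment at which its call begins: read the wrist's pose just before it. get_calibration takes no time and is no camera call; for the wrist camera it gives the pose at the moment of the call.
- r.finish_job(): hands the job in; it is judged then, once.
Trained networks look in the newest picture that a camera, given by its name, has taken for a name from the list of things; names that differ only in an ending like _2 or _b are one class to them, and where a whole thing is asked for, a point or a joint stands for the part that bears it (a point fixed in the world has none). Each returns a list of dicts, best first, with "confidence" (0 to 1); they miss things now and then, are a little off and sometimes report something else, mostly with a low value. They report only what shows in the picture. A call takes as long as a camera call. They do not tell look-alikes from the thing itself.
- r.look_for(camera, target): "point" ([x, y, z] in m, in world coordinates, good to about 4 mm: the middle of the surface that is visible of it).
- r.silhouettes(camera, target): "pixels" (384x512 bool, what is visible of it).
The state is a dict: "clock": time; "q": joint angles; "qd": joint speeds; "joint_torque": joint torques, N m; "tool_pos": TCP position; "eef_rot": TCP orientation; "contact_force": force on the tool from outside, world axes, zero at the start; "moment": the same for the moment, N m; "opening": opening from 0.0 (shut) to 1.0 (fully open); "finger_force": force on a finger pad.
Only numpy, scipy, OpenCV 4.12 (cv2) and the standard library are available. Lean on these libraries where they do the work, as an engineer would, in place of code of your own. Each camera call takes 0.05 s, during which the arm holds its last target. There are 200 camera calls.

## Task

Make up the slab-box kit in the orange tray: lay the wooden paddle in its long bay and stand the red and the yellow underglaze jars in its small bays, one jar to a bay. Make up the carving kit in the green tray: lay the loop tool in its long bay and stand the blue jar in one of its small bays. Set the glass jars down gently, upright and flat on the tray floor, leave both trays standing flat on the table, and do not disturb the white jar, the tin of tools or the fresh clay piece.

Things in the scene. Friction and masses are not known exactly. Their poses are not given: they have to be found in the camera images.
- orange_tray: ORANGE plastic kit tray (slab-box kit), 179 x 245 x 22 mm (x, y, z), 0.45 kg, loose. Origin: centre of underside, z up. Floor and walls 3 mm, dividers 20 mm high. Long tool bay on its -x side: 98 x 239 mm inside, centre (-37, 0) mm. Three jar bays on its +x side: each 72 x 78 mm inside, centres (51, -80), (51, 0), (51, 80) mm. Starts with the tool bay towards the robot.
- green_tray: GREEN plastic kit tray (carving kit), 179 x 245 x 22 mm (x, y, z), 0.45 kg, loose. Origin: centre of underside, z up. Floor and walls 3 mm, dividers 20 mm high. Long tool bay on its -x side: 98 x 239 mm inside, centre (-37, 0) mm. Three jar bays on its +x side: each 72 x 78 mm inside, centres (51, -80), (51, 0), (51, 80) mm. Starts with the jar bays towards the robot.
- red_jar: red underglaze jar with a red screw lid and a pale paper band: an upright glass cylinder 46 mm in diameter, 62 mm tall, about 0.13 kg. Origin: centre of its base; z up. It stands near the left or right end of the work area.
- yellow_jar: yellow underglaze jar with a yellow screw lid and a pale paper band: an upright glass cylinder 46 mm in diameter, 62 mm tall, about 0.13 kg. Origin: centre of its base; z up. It stands near the left or right end of the work area.
- blue_jar: blue underglaze jar with a blue screw lid and a pale paper band: an upright glass cylinder 46 mm in diameter, 62 mm tall, about 0.13 kg. Origin: centre of its base; z up. It stands near the left or right end of the work area.
- white_jar: white underglaze jar with a white screw lid and a pale paper band: an upright glass cylinder 46 mm in diameter, 62 mm tall, about 0.13 kg. Origin: centre of its base; z up. It stands near the left or right end of the work area. Belongs to no kit: stays where it is.
- paddle: pale beech clay paddle lying flat, 0.08 kg. Blade from x = 0 to +100 mm, 46 mm wide, 9 mm thick; handle from x = 0 to -90 mm, 22 mm wide (y), 14 mm thick. Origin: at the neck between them, on the underside; z up. Balances 11 mm to the blade side of the neck; grip the handle just behind the neck. Lies crosswise between robot and trays.
- loop_tool: double-ended loop (trimming) tool lying flat, 187 mm long along its x axis, 0.05 kg: black flat-sided handle, 100 mm long, 14 mm wide and thick, then brass ferrules and steel wire loops (up to 29 mm wide) at both ends. Origin: middle of the handle on its underside; z up. Lies crosswise between robot and trays.
- tool_tin: ribbed steel food tin, 77 mm in diameter, 112 mm tall, with wooden and white sticks standing in it up to 205 mm. Origin: centre of its base. Bystander at the far right.
- clay_box: plywood board 120 x 190 x 12 mm carrying a freshly made grey clay wedge-shaped box and a little clay bear, 70 mm tall in all. Origin: centre of the board's underside. Bystander beyond the trays.
Not all that is in view belongs to the job. There is more than one size of the loop_tool; the job needs the smallest.

How it is judged:
At the end, for the whole second after the job is handed in: Paddle, red and yellow jar in the orange tray, loop tool and blue jar in the green: tools in the long bays, jars in small bays, origin inside the bay, at most 4 mm above its floor and tilted under 0.08 rad; both trays flat on the table (under 0.05 rad); all released and at rest (z of paddle in the frame of orange_tray between 0 and 0.007 m and y of paddle in the frame of orange_tray between -0.115 and 0.115 m and angle between each of paddle, red_jar, yellow_jar, loop_tool, blue_jar's own z axis and vertical below 0.08 rad and x of paddle in the frame of orange_tray between -0.085 and 0.008 m and linear speed of each of paddle, red_jar, yellow_jar, loop_tool, blue_jar, orange_tray, green_tray below 0.02 m/s and angular speed of each of paddle, red_jar, yellow_jar, loop_tool, blue_jar below 0.2 rad/s and contact force between the fingers and paddle below 0.05 N and z of red_jar in the frame of orange_tray between 0 and 0.007 m and y of red_jar in the frame of orange_tray between -0.115 and 0.115 m and x of red_jar in the frame of orange_tray between 0.03 and 0.075 m and contact force between the fingers and red_jar below 0.05 N and z of yellow_jar in the frame of orange_tray between 0 and 0.007 m and y of yellow_jar in the frame of orange_tray between -0.115 and 0.115 m and x of yellow_jar in the frame of orange_tray between 0.03 and 0.075 m and contact force between the fingers and yellow_jar below 0.05 N and z of loop_tool in the frame of green_tray between 0 and 0.007 m and y of loop_tool in the frame of green_tray between -0.115 and 0.115 m and x of loop_tool in the frame of green_tray between -0.085 and 0.008 m and contact force between the fingers and loop_tool below 0.05 N and z of blue_jar in the frame of green_tray between 0 and 0.007 m and y of blue_jar in the frame of green_tray between -0.115 and 0.115 m and x of blue_jar in the frame of green_tray between 0.03 and 0.075 m and contact force between the fingers and blue_jar below 0.05 N and angle between each of orange_tray, green_tray's own z axis and vertical below 0.05 rad and height (world z) of each of orange_tray, green_tray below 0.006 m); the robot touches nothing.
It fails at once if the white jar is shifted by more than 20 mm (distance of white_jar from where it was at the start of the episode above 0.02 m).
It fails at once if the tin of tools is shifted by more than 20 mm (distance of tool_tin from where it was at the start of the episode above 0.02 m).
It fails at once if the board with the fresh clay box is shifted by more than 20 mm (distance of clay_box from where it was at the start of the episode above 0.02 m).
It fails at once if a glass jar is dropped (falls freely by about 25 mm or more, over 0.7 m/s) ((linear speed of red_jar above 0.7 m/s and contact force between the fingers and red_jar below 0.02 N) or (linear speed of yellow_jar above 0.7 m/s and contact force between the fingers and yellow_jar below 0.02 N) or (linear speed of blue_jar above 0.7 m/s and contact force between the fingers and blue_jar below 0.02 N)).
It also fails if it takes over 120 s, if anything falls off the work surface, if the arm or the gripper's body presses on something with over 40 N, if the wrist force passes 120 N, or if a joint passes its speed limit or range.

## Working session

There is one attempt and no reset: what is moved stays moved. The work goes in short steps, Python scripts to look and compute and a tool call to move; the robot and the scene stay as the last step left them, time stands still between calls to the robot, and variables do not carry over. Pictures are saved under pics/ and viewed, at most 14 in all, crops included, and the job is handed in when it is done.

Besides the shell and the picture viewer there is one more tool, called after "Call:" as name(argument=value, ...), one argument or row to a line, values as JSON. play_rows: Moves the arm, as the interface text tells. Its arguments: {"type":"object","properties":{"translation":{"type":"array","items":{"type":"array","items":{"type":"number"}}},"delta_rot":{"type":"array","items":{"type":"array","items":{"type":"number"}}},"grip":{"type":"array","items":{"type":"number"}},"squeeze":{"type":"number"}},"required":["translation","delta_rot","grip"]}

```bash
mkdir -p pics; ls; python3 - <<'E'
from plant import r
import cv2
for n in("top","side"):
    cv2.imwrite(f"pics/{n}0.png",r.snapshot(n))
    c=r.get_calibration(n);print(n,c)
for o in["orange_tray","green_tray","red_jar","yellow_jar","blue_jar","white_jar","paddle","loop_tool","tool_tin","clay_box"]:
    for d in r.look_for("top",o)[:4]: print(o,[round(float(v),3) for v in d["point"]],round(d["confidence"],2))
print(r.get_state())
E
```

```text
pics
top {'intrinsics': array([[438.21156438,   0.        , 252.38167903],
       [  0.        , 438.21156438, 194.02260693],
       [  0.        ,   0.        ,   1.        ]]), 'eye': array([0.21256039, 0.01074803, 1.40929445]), 'rotation': array([-0.0794377 ,  0.07978362,  0.71799565, -0.6868817 ])}
side {'intrinsics': array([[397.46481873,   0.        , 256.87294034],
       [  0.        , 397.46481873, 190.03634001],
       [  0.        ,   0.        ,   1.        ]]), 'eye': array([ 0.26841153, -0.61859765,  0.76117516]), 'rotation': array([ 0.34681381, -0.06704634, -0.18681033,  0.91669344])}
orange_tray [0.592, 0.162, 0.001] 0.56
green_tray [0.601, -0.151, 0.001] 0.73
red_jar [0.439, 0.334, 0.061] 0.58
red_jar [0.57, -0.356, 0.061] 0.45
yellow_jar [0.437, -0.366, 0.063] 0.61
blue_jar [0.554, 0.359, 0.062] 0.72
white_jar [0.567, -0.357, 0.058] 0.64
paddle [0.414, 0.163, 0.009] 0.86
loop_tool [0.235, 0.267, 0.017] 0.9
loop_tool [0.237, -0.238, 0.015] 0.82
loop_tool [0.418, -0.151, 0.014] 0.76
tool_tin [0.694, -0.376, 0.087] 0.69
tool_tin [0.439, 0.333, 0.065] 0.49
tool_tin [0.44, -0.369, 0.063] 0.28
clay_box [0.789, 0.001, 0.014] 0.86
{'clock': 0.6, 'q': array([-1.16218059,  0.68910739, -0.19459879,  1.56533018,  0.15730317,
        0.90252007, -0.21510362]), 'qd': array([-0.00049339, -0.00069227,  0.00035211, -0.00049272,  0.00128857,
       -0.00060271, -0.00022767]), 'joint_torque': array([ 3.34872202e-04, -5.27249837e+01, -1.26649808e+00, -1.53678167e+01,
       -5.19731711e-02, -3.36115272e-04,  1.55605193e-05]), 'tool_pos': array([0.2287923, 0.5816158, 0.30273  ]), 'eef_rot': array([1.86301240e-01, 9.82492671e-01, 9.61899220e-06, 1.38581911e-06]), 'contact_force': array([ 0.46026517,  0.51694084, -0.04874714]), 'moment': array([ 0.03359419, -0.00747068, -0.00684934]), 'finger_force': 0.0, 'opening': 0.9982044099961971}
```

View pics/top0.png

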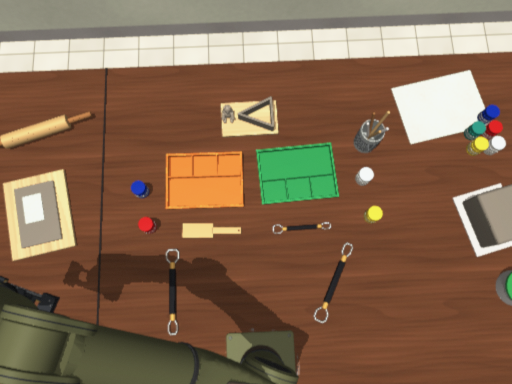

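View pics/side0.png

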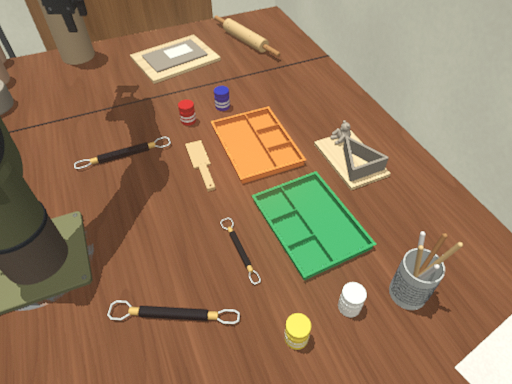

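The top view shows the paddle at about (210,230) and the small loop tool at (302,228). Red is at (146,225), blue (140,188), yellow (375,213) and white (365,175). The orange tray's tool bay faces the robot; the green tray's jar bays do. Next I'll measure the exact poses.

```bash
cat > h.py <<'E'
from plant import r
import numpy as np, cv2
from scipy.spatial.transform import Rotation as R
def ground(cam,px,z):
    c=r.get_calibration(cam);K=c["intrinsics"];px=np.atleast_2d(px).astype(float)
    d=np.c_[(px[:,0]-K[0,2])/K[0,0],-(px[:,1]-K[1,2])/K[1,1],-np.ones(len(px))]
    d=R.from_quat(c["rotation"]).apply(d);e=np.array(c["eye"])
    return (e+d*((z-e[2])/d[:,2])[:,None])[:,:2]
def blobs(cam,name):
    out=[]
    for s in r.silhouettes(cam,name):
        out.append((s["confidence"],np.argwhere(s["pixels"])[:,::-1]))
    return out
def rect(P):
    (c,s,a)=cv2.minAreaRect(np.float32(P*1000)); return np.round(c,1),np.round(s,1),round(a,1)
def st():
    s=r.get_state();M=R.from_quat(s["eef_rot"]).as_matrix()
    return s["tool_pos"],np.degrees(np.arctan2(M[1,1],M[0,1])),M,s
E
python3 - <<'E'
from h import *
r.snapshot("top");r.snapshot("side")
for n,z in[("orange_tray",.022),("green_tray",.022),("paddle",.010),("loop_tool",.008),("red_jar",.062),("yellow_jar",.062),("blue_jar",.062),("white_jar",.062)]:
  for cam in("top","side"):
    for c,p in blobs(cam,n)[:3]:
        P=ground(cam,p,z);print(n,cam,round(c,2),*rect(P),"mean",np.round(P.mean(0)*1000,1))
for o in["red_jar","yellow_jar","blue_jar","loop_tool","paddle"]:
    for d in r.look_for("side",o)[:3]: print(o,np.round(d["point"],3),round(d["confidence"],2))
E
```

```text
orange_tray top 0.83 [584.8 159.2] [252.1 189.6] 89.0 mean [584.4 159.6]
orange_tray side 0.76 [584.3 149.7] [265.6 187.8] 89.6 mean [582.1 140.3]
green_tray top 0.61 [ 594.4 -144.4] [189.2 254.2] 2.9 mean [ 593.6 -144.6]
green_tray top 0.29 [ 446.2 -381.1] [45.2 64.6] 35.3 mean [ 446.3 -380.9]
green_tray side 0.98 [ 594.2 -149.6] [189.9 259.5] 3.7 mean [ 591.9 -161. ]
paddle top 0.72 [417.9 143.2] [184.5  45.8] 85.2 mean [420.1 157. ]
paddle top 0.65 [ 446.  -383.1] [49.3 64.1] 40.4 mean [ 445.9 -382.2]
paddle side 0.61 [419.  134.5] [192.2  46.2] 87.5 mean [419.7 146. ]
loop_tool top 0.97 [234.6 267.6] [ 18.9 174.1] 89.8 mean [239.5 267.4]
loop_tool top 0.65 [ 416.1 -150.6] [ 14.2 120.1] 0.7 mean [ 416.3 -153. ]
loop_tool top 0.64 [ 240.9 -239.5] [ 22.3 169.7] 60.8 mean [ 241.8 -241. ]
loop_tool side 0.97 [ 416.7 -151.5] [ 14.6 131.1] 1.2 mean [ 417.  -153.1]
loop_tool side 0.91 [ 241.4 -241.5] [ 29.2 260. ] 64.8 mean [ 244.9 -242.6]
loop_tool side 0.57 [217.5 266.3] [ 37.3 220.7] 89.0 mean [231.1 266.7]
red_jar top 0.57 [437.1 335.5] [54.5 45.1] 44.1 mean [437.8 335.2]
red_jar sid
[... 325 characters left out ...]
.3] 89.8 mean [ 406.1 -183.4]
blue_jar top 0.59 [ 438.9 -368.7] [45.2 59.5] 40.4 mean [ 438.9 -368.5]
blue_jar top 0.48 [554.2 359.7] [55.4 52.1] 87.4 mean [554.4 359.8]
blue_jar side 0.83 [546.1 324.8] [115.3  46.2] 72.6 mean [546.3 324. ]
white_jar top 0.42 [551.  361.2] [60.9 39.7] 43.2 mean [551.3 360.8]
white_jar side 0.73 [ 560.  -372.1] [71.3 43.8] 37.1 mean [ 560.4 -372.6]
red_jar [0.442 0.326 0.043] 0.89
red_jar [ 0.598 -0.157 -0.002] 0.39
red_jar [0.593 0.157 0.003] 0.34
yellow_jar [ 0.44  -0.385  0.06 ] 0.87
blue_jar [0.556 0.352 0.043] 0.58
loop_tool [0.233 0.258 0.012] 0.88
loop_tool [ 0.237 -0.242  0.018] 0.84
loop_tool [ 0.422 -0.161  0.012] 0.63
paddle [0.416 0.154 0.006] 0.8
```

```bash
python3 - <<'E'
from h import *
r.snapshot("top")
for n in("paddle","loop_tool"):
    for c,p in blobs("top",n):
        P=ground("top",p,.010)*1000
        if P[:,0].min()<300 or abs(P[:,1]).max()>300: continue
        print(n)
        for lo in range(int(P[:,1].min()),int(P[:,1].max()),10):
            Q=P[(P[:,1]>=lo)&(P[:,1]<lo+10)]
            if len(Q): print(lo+5,Q[:,0].mean().round(1),np.ptp(Q[:,0]).round(1),end=" | ")
        print()
eye=np.array(r.get_calibration("top")["eye"])[:2]*1000
for n in("red_jar","yellow_jar","blue_jar","white_jar"):
    for c,p in blobs("top",n):
        P=ground("top",p,.062)*1000;u=P.mean(0)-eye;u/=np.linalg.norm(u);v=np.array([-u[1],u[0]])
        a=P@u;b=P@v
        print(n,round(c,2),((a.max()-23)*u+v*(b.max()+b.min())/2).round(1), np.ptp(b).round(1))
img=cv2.resize(r.snapshot("top")[120:270,110:420],None,fx=2.5,fy=2.5,interpolation=cv2.INTER_CUBIC);cv2.imwrite("pics/crop.png",img)
print(ground("top",[[182,231],[212,231],[212,230],[241,231],[274,229],[331,226]],.01).round(3))
E
```

```text
paddle
52 413.8 19.5 | 62 414.1 22.8 | 72 414.1 26.0 | 82 413.4 23.1 | 92 415.6 19.7 | 102 416.1 19.7 | 112 417.6 22.9 | 122 418.5 22.9 | 132 420.2 32.4 | 142 420.0 42.1 | 152 421.1 42.5 | 162 420.7 42.5 | 172 419.3 42.5 | 182 421.3 42.4 | 192 421.7 42.4 | 202 422.7 45.7 | 212 424.2 45.7 | 222 424.1 45.5 | 232 422.6 42.3 | 
loop_tool
-208 417.2 9.9 | -198 416.2 13.1 | -188 417.2 19.4 | -178 416.6 19.7 | -168 417.0 19.7 | -158 417.0 19.6 | -148 416.3 16.5 | -138 415.1 13.2 | -128 415.9 13.4 | -118 416.2 13.4 | -108 414.4 10.1 | -98 415.3 10.0 | -88 414.0 6.6 | 
red_jar 0.67 [440.2 339.5] 46.0
yellow_jar 0.66 [ 443.8 -375.8] 45.9
yellow_jar 0.39 [440.1 338.6] 43.3
blue_jar 0.67 [558.2 361.1] 42.2
blue_jar 0.55 [ 684.4 -184. ] 293.4
blue_jar 0.52 [ 766.7 -437.6] 81.8
blue_jar 0.48 [ 416.7 -160.8] 73.2
blue_jar 0.39 [ 569.2 -360.5] 43.1
white_jar 0.47 [ 567.8 -358.8] 42.7
[[ 0.422  0.234]
 [ 0.418  0.138]
 [ 0.421  0.138]
 [ 0.413  0.045]
 [ 0.415 -0.061]
 [ 0.417 -0.245]]
```

View pics/crop.png

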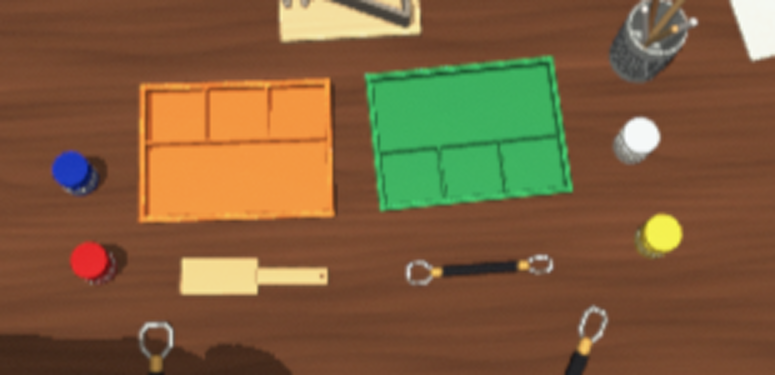

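Call:
play_rows(
  translation=[
    [0,0,0],
    [0,0,0],
    [0,0,0],
    [0,0,0],
    [0,0,0],
    [0,0,0],
    [0,0,0],
    [0,0,0],
    [0,0,0],
  ],
  delta_rot=[
    [0,0,7.5],
    [0,0,7.5],
    [0,0,7.5],
    [0,0,7.5],
    [0,0,7.5],
    [0,0,7.5],
    [0,0,7.5],
    [0,0,7.5],
    [0,0,8.5],
  ],
  grip=[1,1,1,1,1,1,1,1,1],
)

```text
clock: 3.28
tool_pos: [0.2286, 0.5817, 0.3027]
eef_rot: [0.709, 0.706, -0.0, -0.0]
contact_force: [-1.0, 1.0, 0.2]
opening: 1.003
finger_force: 0.0
```

The crop confirms the layout, with the paddle's neck near crop pixel (257,276) and the loop tool's centre at (480,268).

Call:
play_rows(
  translation=[
    [-0.033,0.0136,0.013],
    [-0.033,0.0136,0.013],
    [-0.033,0.0136,0.013],
    [-0.033,0.0136,0.013],
    [-0.033,0.0136,0.013],
    [-0.033,0.0136,0.013],
    [-0.033,0.0136,0.013],
    [-0.033,0.0136,0.013],
    [-0.033,0.0136,0.013],
    [-0.033,0.0136,0.013],
    [-0.033,0.0136,0.013],
    [-0.033,0.0136,0.013],
    [-0.033,0.0136,0.013],
    [-0.031,0.0136,0.013],
    [0,0,0],
    [0,0,0],
  ],
  delta_rot=[
    [0,0,0],
    [0,0,0],
    [0,0,0],
    [0,0,0],
    [0,0,0],
    [0,0,0],
    [0,0,0],
    [0,0,0],
    [0,0,0],
    [0,0,0],
    [0,0,0],
    [0,0,0],
    [0,0,0],
    [0,0,0],
    [0,0,3.3],
    [0,0,0],
  ],
  grip=[1,1,1,1,1,1,1,1,1,1,1,1,1,1,0.3,0.3],
  squeeze=15,
)

```text
clock: 5.28
tool_pos: [0.4195, 0.1226, 0.1208]
eef_rot: [0.727, 0.687, 0.0, -0.0]
contact_force: [0.3, -0.1, -0.0]
opening: 0.797
finger_force: 0.0
```

Call:
play_rows(
  translation=[
    [0,-0.001,0.018],
    [0,0,0.018],
    [0,0,0.012],
    [0,0,0.006],
    [0,0,0],
    [0,0,0],
    [0,0,0],
    [0,0,0],
    [0,0,0],
    [0,0,0],
  ],
  delta_rot=[
    [0,0,0],
    [0,0,0],
    [0,0,0],
    [0,0,0],
    [0,0,0],
    [0,0,0],
    [0,0,0],
    [0,0,0],
    [0,0,0],
    [0,0,0],
  ],
  grip=[0.3,0.3,0.3,0.3,-0.8,-0.8,-0.8,-0.8,-0.8,-0.8],
  squeeze=15,
)

```text
clock: 6.52
tool_pos: [0.4271, 0.1238, 0.0841]
eef_rot: [0.727, 0.687, -0.008, -0.003]
contact_force: [-0.7, -0.1, 0.3]
opening: 0.102
finger_force: 0.0
```

```bash
python3 - <<'E'
from h import *
p,y,M,s=st();print(p.round(4),y,s["q"].round(3),s["contact_force"].round(2),s["finger_force"],s["opening"])
E
```

```text
[0.4271 0.1238 0.0841] -3.271717254679522 [-0.353  0.912 -0.052  2.225  1.05   0.047 -1.493] [-0.66 -0.08  0.32] 0.0 0.1016651758399315
```

Joint 6 hit its lower limit (0.047 against 0.04), so the arm couldn't go lower. I'll lift and turn the wrist by half a turn, which gives joint 7 room while joint 5 swings through.

Call:
play_rows(
  translation=[
    [0,0,-0.025],
    [0,0,-0.025],
    [0,0,-0.025],
    [0,0,0],
    [0,0,0],
    [0,0,0],
    [0,0,0],
    [0,0,0],
    [0,0,0],
    [0,0,0],
    [0,0,0],
    [0,0,0],
    [0,0,0],
    [0,0,0],
    [0,0,0],
    [0,0,0],
    [0,0,0],
    [0,0,0],
    [0,0,0],
    [0,0,0],
  ],
  delta_rot=[
    [0,0,0],
    [0,0,0],
    [0,0,0],
    [0,0,-10],
    [0,0,-10],
    [0,0,-10],
    [0,0,-10],
    [0,0,-10],
    [0,0,-10],
    [0,0,-10],
    [0,0,-10],
    [0,0,-10],
    [0,0,-10],
    [0,0,-10],
    [0,0,-10],
    [0,0,-10],
    [0,0,-10],
    [0,0,-10],
    [0,0,-10],
    [0,0,-10],
  ],
  grip=[0.3,0.3,0.3,0.3,0.3,0.3,0.3,0.3,0.3,0.3,0.3,0.3,0.3,0.3,0.3,0.3,0.3,0.3,0.3,0.3],
)

```text
clock: 9.02
tool_pos: [0.4281, 0.1239, 0.1589]
eef_rot: [-0.623, 0.782, 0.003, -0.009]
contact_force: [-0.4, -0.2, -0.2]
opening: 0.647
finger_force: 0.0
```

```bash
cat > s.py <<'E'
from h import *
import sys
p,y,M,s=st();print("pos",p.round(4),"closing yaw",y.round(2),"x_t",M[:,0].round(3),"z_t",M[:,2].round(4),"q",s["q"].round(3),"t",s["clock"],"f",s["contact_force"].round(1),"open",round(s["opening"],3),round(s["finger_force"],1))
if len(sys.argv)>1:
    t=np.array(list(map(float,sys.argv[1:4])));print("tool-frame shift",(M.T@(t-p)).round(4))
E
python3 s.py .4185 .122 .067
```

```text
pos [0.4281 0.1239 0.1589] closing yaw 167.05 x_t [-0.224 -0.975  0.011] z_t [-0.0172 -0.0069 -0.9998] q [ 0.207  0.958 -1.036  2.175  1.223  0.842  1.262] t 9.025 f [-0.4 -0.2 -0.2] open 0.647 0.0
tool-frame shift [0.003  0.0076 0.0921]
```

Call:
play_rows(
  translation=[
    [0,0,0],
    [0,0,0],
    [0.0025,0.0095,0.02],
    [0,0,0.02],
    [0,0,0.012],
    [0,0,0],
  ],
  delta_rot=[
    [0.87,-0.61,0],
    [0,0,-9.6],
    [0,0,0],
    [0,0,0],
    [0,0,0],
    [0,0,0],
  ],
  grip=[0.3,0.3,0.3,0.3,0.3,0.3],
)

```text
clock: 9.78
tool_pos: [0.4181, 0.1221, 0.1066]
eef_rot: [-0.683, 0.73, 0.0, -0.0]
contact_force: [-1.3, -0.1, 0.7]
opening: 0.647
finger_force: 0.0
```

```bash
python3 s.py .4185 .122 .067
```

```text
pos [0.4181 0.1221 0.1066] closing yaw 176.2 x_t [-0.066 -0.998  0.   ] z_t [-9.e-04  0.e+00 -1.e+00] q [ 0.173  1.057 -0.982  2.235  1.447  0.818  1.222] t 9.775 f [-1.3 -0.1  0.7] open 0.647 0.0
tool-frame shift [ 0.0001 -0.0004  0.0396]
```

Clear of the limits now. Descend and grip.

Call:
play_rows(
  translation=[
    [0,0,0.016],
    [0,0,0.014],
    [0,0,0.0095],
    [0,0,0],
    [0,0,0],
    [0,0,0],
    [0,0,0],
    [0,0,0],
    [0,0,0],
  ],
  delta_rot=[
    [0,0,0],
    [0,0,0],
    [0,0,0],
    [0,0,0],
    [0,0,0],
    [0,0,0],
    [0,0,0],
    [0,0,0],
    [0,0,0],
  ],
  grip=[0.3,0.3,0.3,0.3,-0.9,-0.9,-0.9,-0.9,-0.9],
  squeeze=15,
)

```text
clock: 10.9
tool_pos: [0.4191, 0.1225, 0.0678]
eef_rot: [-0.684, 0.729, -0.0, 0.001]
contact_force: [0.8, -1.0, 2.9]
opening: 0.25
finger_force: 15.0
```

```bash
python3 s.py .5495 .142 .1
```

```text
pos [0.4191 0.1225 0.0678] closing yaw 176.33 x_t [-0.064 -0.998 -0.001] z_t [ 1.5e-03  7.0e-04 -1.0e+00] q [ 0.156  1.138 -0.946  2.235  1.57   0.827  1.14 ] t 10.9 f [ 0.8 -1.   2.9] open 0.25 15.0
tool-frame shift [-0.0278 -0.1289 -0.032 ]
```

Call:
play_rows(
  translation=[
    [0,0,-0.02],
    [0,0,-0.02],
    [0,0,0],
    [-0.0052,-0.0325,0],
    [-0.0055,-0.0325,0],
    [-0.0055,-0.0325,0],
    [-0.0055,-0.0325,0],
    [0,0,0],
    [0,0,0],
  ],
  delta_rot=[
    [0,0,0],
    [0,0,0],
    [0,0,-2.7],
    [0,0,0],
    [0,0,0],
    [0,0,0],
    [0,0,0],
    [0,0,0],
    [0,0,0],
  ],
  grip=[-0.9,-0.9,-0.9,-0.9,-0.9,-0.9,-0.9,-0.9,-0.9],
)

```text
clock: 12.02
tool_pos: [0.5478, 0.1418, 0.1072]
eef_rot: [-0.701, 0.713, 0.001, -0.0]
contact_force: [-0.3, -0.3, -1.2]
opening: 0.248
finger_force: 15.0
```

```bash
python3 s.py .5495 .142 .0715; python3 - <<'E'
from h import *
cv2.imwrite("pics/a.png",np.hstack([cv2.resize(r.snapshot(n),(400,300)) for n in("side","top")]))
E
```

```text
pos [0.5478 0.1418 0.1072] closing yaw 179.09 x_t [-0.016 -1.    -0.   ] z_t [-1.3e-03  2.0e-04 -1.0e+00] q [ 0.186  1.109 -0.976  1.85   1.196  0.921  1.734] t 12.025 f [-0.3 -0.3 -1.2] open 0.248 15.0
tool-frame shift [-0.0002 -0.0018  0.0357]
```

View pics/a.png

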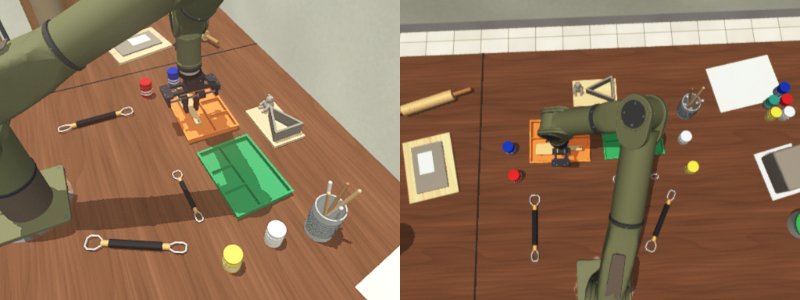

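The paddle is held over the orange tool bay (about (560,150) in the right half). Lower and release it.

Call:
play_rows(
  translation=[
    [0,-0.001,0.015],
    [0,0,0.012],
    [0,0,0.006],
    [0,0,0.0025],
    [0,0,0],
    [0,0,0],
    [0,0,0],
    [0,0,0],
    [0,0,-0.02],
    [0,0,-0.03],
    [0,0,-0.03],
  ],
  delta_rot=[
    [0,0,0],
    [0,0,0],
    [0,0,0],
    [0,0,0],
    [0,0,0],
    [0,0,0],
    [0,0,0],
    [0,0,0],
    [0,0,0],
    [0,0,0],
    [0,0,0],
  ],
  grip=[-0.9,-0.9,-0.9,-0.9,-0.9,0,0,0,0,0,0],
)

```text
clock: 13.5
tool_pos: [0.5499, 0.142, 0.1531]
eef_rot: [-0.701, 0.713, 0.0, 0.0]
contact_force: [0.1, 0.2, -0.6]
opening: 0.501
finger_force: 0.0
```

```bash
python3 s.py .4165 -.153 .12
```

```text
pos [0.5499 0.142  0.1531] closing yaw 179.05 x_t [-0.017 -1.    -0.001] z_t [ 3.e-04  7.e-04 -1.e+00] q [ 0.206  1.045 -1.023  1.833  1.108  0.969  1.796] t 13.5 f [ 0.1  0.2 -0.6] open 0.501 0.0
tool-frame shift [0.2971 0.1285 0.0328]
```

Call:
play_rows(
  translation=[
    [0.033,0.0143,0],
    [0.033,0.0143,0],
    [0.033,0.0143,0],
    [0.033,0.0143,0],
    [0.033,0.0143,0],
    [0.033,0.0143,0],
    [0.033,0.0143,0],
    [0.033,0.0143,0.015],
    [0.033,0.0143,0.018],
    [0,0,0],
    [0,0,0],
  ],
  delta_rot=[
    [0,0,0],
    [0,0,0],
    [0,0,0],
    [0,0,0],
    [0,0,0],
    [0,0,0],
    [0,0,0],
    [0,0,0],
    [0,0,0],
    [0,0,-2],
    [0,0,0],
  ],
  grip=[0,0,0,0,0,0,0,0,0,0,0],
)

```text
clock: 14.88
tool_pos: [0.417, -0.1521, 0.1193]
eef_rot: [0.714, -0.7, 0.0, -0.001]
contact_force: [0.5, 0.4, 1.0]
opening: 0.501
finger_force: 0.0
```

```bash
python3 s.py .4165 -.153 .067; python3 - <<'E'
from h import *
cv2.imwrite("pics/b.png",np.hstack([cv2.resize(r.snapshot(n),(400,300)) for n in("side","wrist")]))
E
```

```text
pos [ 0.417  -0.1521  0.1193] closing yaw -178.93 x_t [ 0.019 -1.    -0.002] z_t [ 0.0019  0.0018 -1.    ] q [ 0.792  1.009 -0.943  2.21   1.384  0.769  2.008] t 14.875 f [0.5 0.4 1. ] open 0.501 0.0
tool-frame shift [0.001  0.0007 0.0523]
```

View pics/b.png

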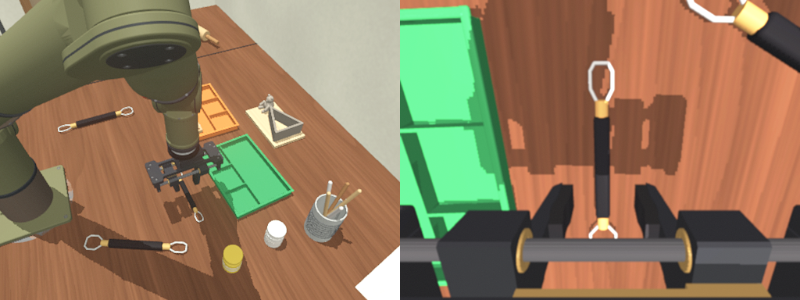

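Call:
play_rows(
  translation=[
    [0.001,0,0.02],
    [0,0,0.02],
    [0,0,0.012],
    [0,0,0],
    [0,0,0],
    [0,0,0],
    [0,0,0],
    [0,0,0],
  ],
  delta_rot=[
    [0,0,0],
    [0,0,0],
    [0,0,0],
    [0,0,0],
    [0,0,0],
    [0,0,0],
    [0,0,0],
    [0,0,0],
  ],
  grip=[0,0,0,0,-1,-1,-1,-1],
)

```text
clock: 15.98
tool_pos: [0.4169, -0.1538, 0.0673]
eef_rot: [0.713, -0.701, 0.0, -0.001]
contact_force: [0.5, -0.8, 3.6]
opening: 0.152
finger_force: 15.0
```

```bash
python3 s.py .634 -.143 .1
```

```text
pos [ 0.4169 -0.1538  0.0673] closing yaw -178.96 x_t [ 0.018 -1.    -0.   ] z_t [ 1.7e-03  5.0e-04 -1.0e+00] q [ 0.768  1.114 -0.889  2.214  1.553  0.77   1.886] t 15.975 f [ 0.5 -0.8  3.6] open 0.152 15.0
tool-frame shift [-0.0069 -0.2174 -0.0323]
```

Call:
play_rows(
  translation=[
    [0,0,-0.02],
    [0,0,-0.025],
    [0,0,0],
    [0,-0.031,0],
    [0,-0.031,0],
    [0,-0.031,0],
    [0,-0.031,0],
    [0,-0.031,0],
    [0,-0.031,0],
    [0,-0.031,0],
    [0,0,0],
    [0,0,0],
  ],
  delta_rot=[
    [0,0,0],
    [0,0,0],
    [0,0,-1.9],
    [0,0,0],
    [0,0,0],
    [0,0,0],
    [0,0,0],
    [0,0,0],
    [0,0,0],
    [0,0,0],
    [0,0,0],
    [0,0,0],
  ],
  grip=[-1,-1,-1,-1,-1,-1,-1,-1,-1,-1,-1,-1],
)

```text
clock: 17.48
tool_pos: [0.6318, -0.1428, 0.1108]
eef_rot: [0.725, -0.688, -0.001, 0.001]
contact_force: [-0.2, 0.7, 0.0]
opening: 0.154
finger_force: 15.0
```

```bash
python3 s.py .634 -.143 .071; python3 - <<'E'
from h import *
cv2.imwrite("pics/c.png",np.hstack([cv2.resize(r.snapshot(n),(400,300)) for n in("side","top")]))
E
```

```text
pos [ 0.6318 -0.1428  0.1108] closing yaw -177.01 x_t [ 0.052 -0.999 -0.   ] z_t [-2.2e-03  2.0e-04 -1.0e+00] q [ 0.615  1.152 -0.96   1.588  1.081  1.013  2.498] t 17.475 f [-0.2  0.7  0. ] open 0.154 15.0
tool-frame shift [ 0.0003 -0.0023  0.0398]
```

View pics/c.png

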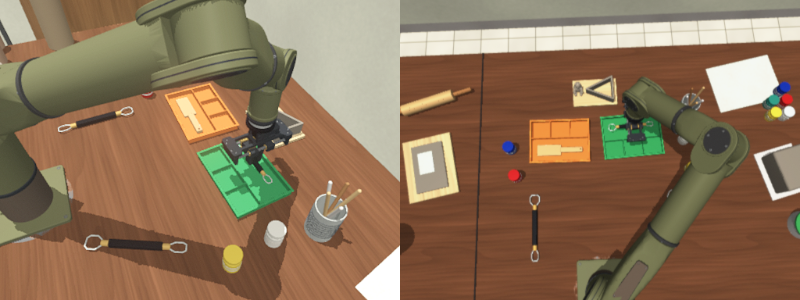

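Loop tool is above the green tool bay and the paddle lies in the orange one. Lower and release, then lift and turn a quarter turn for the jars.

Call:
play_rows(
  translation=[
    [0,-0.002,0.015],
    [0,0,0.014],
    [0,0,0.007],
    [0,0,0.0035],
    [0,0,0],
    [0,0,0],
    [0,0,0],
    [0,0,0],
    [0,0,-0.02],
    [0,0,-0.03],
    [0,0,-0.03],
    [0,0,-0.03],
  ],
  delta_rot=[
    [0,0,0],
    [0,0,0],
    [0,0,0],
    [0,0,0],
    [0,0,0],
    [0,0,0],
    [0,0,0],
    [0,0,0],
    [0,0,0],
    [0,0,0],
    [0,0,0],
    [0,0,0],
  ],
  grip=[-1,-1,-1,-1,-1,0,0,0,0,0,0,0],
)

```text
clock: 19.08
tool_pos: [0.6353, -0.1424, 0.1851]
eef_rot: [0.725, -0.689, 0.0, -0.001]
contact_force: [0.6, -1.5, -0.6]
opening: 0.502
finger_force: 0.0
```

Call:
play_rows(
  translation=[
    [0,0,0],
    [0,0,0],
    [0,0,0],
    [0,0,0],
    [0,0,0],
    [0,0,0],
    [0,0,0],
    [0,0,0],
    [0,0,0],
    [0,0,0],
  ],
  delta_rot=[
    [0,0,9],
    [0,0,9],
    [0,0,9],
    [0,0,9],
    [0,0,9],
    [0,0,9],
    [0,0,9],
    [0,0,9],
    [0,0,9],
    [0,0,9],
  ],
  grip=[0,0,0,1,1,1,1,1,1,1],
)

```text
clock: 20.32
tool_pos: [0.6353, -0.1421, 0.1841]
eef_rot: [-0.023, 1.0, 0.001, 0.001]
contact_force: [-0.8, -0.4, -0.3]
opening: 1.002
finger_force: 0.0
```

```bash
python3 s.py .442 -.373 .17
```

```text
pos [ 0.6353 -0.1421  0.1841] closing yaw 92.68 x_t [-0.999 -0.047 -0.002] z_t [ 0.0021  0.0014 -1.    ] q [ 0.504  0.952 -0.698  1.563  0.729  0.9    1.163] t 20.325 f [-0.8 -0.4 -0.3] open 1.002 0.0
tool-frame shift [ 0.2039 -0.2217  0.0134]
```

Call:
play_rows(
  translation=[
    [0,0,0],
    [0.0215,-0.0257,0],
    [0.0215,-0.0257,0],
    [0.0215,-0.0257,0],
    [0.0215,-0.0257,0],
    [0.0215,-0.0257,0],
    [0.0215,-0.0257,0],
    [0.0215,-0.0257,0],
    [0.0215,-0.0257,0],
    [0.0215,-0.0257,0.005],
    [0,0,0],
    [0,0,0],
  ],
  delta_rot=[
    [0,0,2.7],
    [0,0,0],
    [0,0,0],
    [0,0,0],
    [0,0,0],
    [0,0,0],
    [0,0,0],
    [0,0,0],
    [0,0,0],
    [0,0,0],
    [0,0,0],
    [0,0,0],
  ],
  grip=[1,1,1,1,1,1,1,1,1,1,1,1],
)

```text
clock: 21.82
tool_pos: [0.4437, -0.3738, 0.1784]
eef_rot: [-0.003, 1.0, 0.001, 0.001]
contact_force: [0.3, -0.1, -0.3]
opening: 1.002
finger_force: 0.0
```

```bash
python3 s.py .442 -.373 .088; python3 - <<'E'
from h import *
cv2.imwrite("pics/d.png",np.hstack([cv2.resize(r.snapshot(n),(400,300)) for n in("side","wrist")]))
for cam in("wrist","side"):
  for d in r.look_for(cam,"yellow_jar")[:2]: print(cam,d["point"],d["confidence"])
for c,p in blobs("wrist","yellow_jar")[:2]: print(c,ground("wrist",[p.mean(0)],.062),rect(ground("wrist",p,.062)))
E
```

```text
pos [ 0.4437 -0.3738  0.1784] closing yaw 90.3 x_t [-1.    -0.005 -0.003] z_t [ 0.0029  0.0011 -1.    ] q [ 1.012  0.89  -0.7    1.793  0.801  0.766  1.462] t 21.825 f [ 0.3 -0.1 -0.3] open 1.002 0.0
tool-frame shift [0.0019 0.0008 0.0904]
wrist [0.4417, -0.3746, 0.0653] 0.72
side [0.4332, -0.3826, 0.0573] 0.74
0.67 [[ 0.43762452 -0.37765862]] (array([ 438.7, -376.1]), array([45. , 59.1]), 74.6)
```

View pics/d.png

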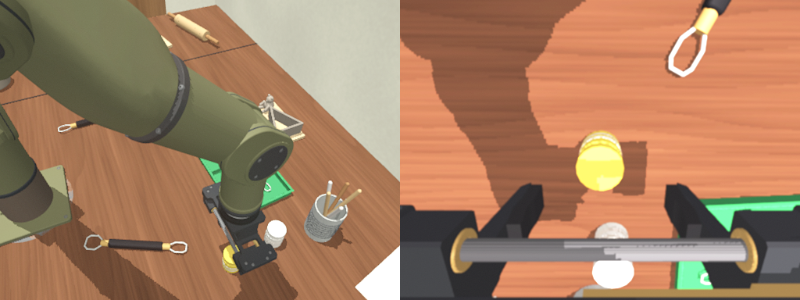

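Call:
play_rows(
  translation=[
    [0.002,-0.0005,0.025],
    [0,0,0.025],
    [0,0,0.022],
    [0,0,0.015],
    [0,0,0],
    [0,0,0],
    [0,0,0],
    [0,0,0],
    [0,0,0],
  ],
  delta_rot=[
    [0,0,0.3],
    [0,0,0],
    [0,0,0],
    [0,0,0],
    [0,0,0],
    [0,0,0],
    [0,0,0],
    [0,0,0],
    [0,0,0],
  ],
  grip=[1,1,1,1,1,-0.3,-0.3,-0.3,-0.3],
  squeeze=15,
)

```text
clock: 23.2
tool_pos: [0.4407, -0.3753, 0.0906]
eef_rot: [0.001, 1.0, 0.0, 0.0]
contact_force: [-0.2, -0.0, -0.0]
opening: 0.568
finger_force: 0.0
```

```bash
python3 s.py .637 .079 .15
```

```text
pos [ 0.4407 -0.3753  0.0906] closing yaw 89.94 x_t [-1.     0.001 -0.001] z_t [ 9.e-04  4.e-04 -1.e+00] q [ 0.955  1.01  -0.584  1.822  0.942  0.615  1.344] t 23.2 f [-0.2 -0.  -0. ] open 0.568 0.0
tool-frame shift [-0.1959  0.4546 -0.0591]
```

Still closing; one more, then lift.

Call:
play_rows(
  translation=[
    [0,0,0],
    [0,0,0],
    [0,0,0],
    [0,0,-0.01],
    [0,0,-0.025],
    [0,0,-0.025],
  ],
  delta_rot=[
    [0,0,0],
    [0,0,0],
    [0,0,0],
    [0,0,0],
    [0,0,0],
    [0,0,0],
  ],
  grip=[-0.6,-0.6,-0.6,-0.6,-0.6,-0.6],
)

```text
clock: 23.95
tool_pos: [0.4403, -0.3747, 0.1509]
eef_rot: [0.0, 1.0, 0.001, -0.0]
contact_force: [-0.5, -0.9, -1.1]
opening: 0.522
finger_force: 15.0
```

```bash
python3 s.py .637 .079 .15
```

```text
pos [ 0.4403 -0.3747  0.1509] closing yaw 89.97 x_t [-1.     0.001  0.   ] z_t [-1.0e-04  1.9e-03 -1.0e+00] q [ 0.997  0.925 -0.664  1.809  0.843  0.718  1.425] t 23.95 f [-0.5 -0.9 -1.1] open 0.522 15.0
tool-frame shift [-0.1964  0.4538  0.0018]
```

Call:
play_rows(
  translation=[
    [-0.007,0.016,0],
    [-0.014,0.0324,0],
    [-0.014,0.0324,0],
    [-0.014,0.0324,0],
    [-0.014,0.0324,0],
    [-0.014,0.0324,0],
    [-0.014,0.0324,0],
    [-0.014,0.0324,0],
    [-0.014,0.0324,0],
    [-0.014,0.0324,0],
    [-0.014,0.0324,0],
    [-0.014,0.0324,0],
    [-0.014,0.0324,0],
    [-0.014,0.0324,0],
    [-0.007,0.0166,0],
    [0,0,0],
    [0,0,0],
  ],
  delta_rot=[
    [0,0,0],
    [0,0,0],
    [0,0,0],
    [0,0,0],
    [0,0,0],
    [0,0,0],
    [0,0,0],
    [0,0,0],
    [0,0,0],
    [0,0,0],
    [0,0,0],
    [0,0,0],
    [0,0,0],
    [0,0,0],
    [0,0,0],
    [0,0,0],
    [0,0,0],
  ],
  grip=[-0.6,-0.6,-0.6,-0.6,-0.6,-0.6,-0.6,-0.6,-0.6,-0.6,-0.6,-0.6,-0.6,-0.6,-0.6,-0.6,-0.6],
)

```text
clock: 26.08
tool_pos: [0.6363, 0.0764, 0.15]
eef_rot: [0.001, 1.0, -0.001, -0.001]
contact_force: [0.2, 0.3, -1.4]
opening: 0.518
finger_force: 15.0
```

```bash
python3 s.py .637 .079 .0938; python3 - <<'E'
from h import *
cv2.imwrite("pics/e.png",np.hstack([cv2.resize(r.snapshot(n),(400,300)) for n in("side","wrist")]))
for n in("orange_tray","green_tray"):
  for c,p in blobs("side",n)[:1]: print(n,rect(ground("side",p,.022)))
E
```

```text
pos [0.6363 0.0764 0.15  ] closing yaw 89.86 x_t [-1.     0.002  0.001] z_t [-0.0011 -0.0016 -1.    ] q [ 0.135  0.974 -0.628  1.611  0.738  0.81   0.755] t 26.075 f [ 0.2  0.3 -1.4] open 0.518 15.0
tool-frame shift [-0.0007  0.0027  0.0562]
orange_tray (array([584.5, 149.7]), array([267.9, 190.4]), 89.4)
green_tray (array([ 594.6, -149.6]), array([188.5, 257.3]), 3.3)
```

View pics/e.png

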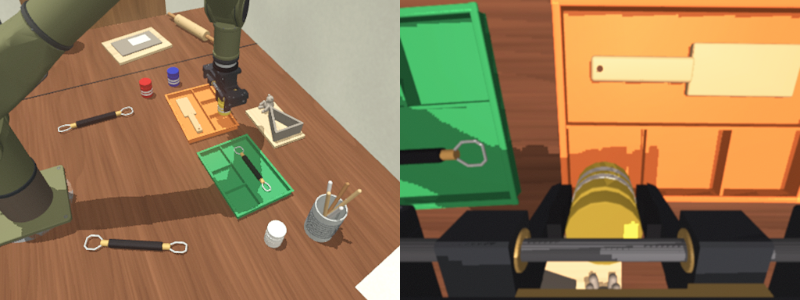

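Call:
play_rows(
  translation=[
    [-0.001,0.0025,0.015],
    [0,0,0.015],
    [0,0,0.012],
    [0,0,0.007],
    [0,0,0.004],
    [0,0,0.0025],
    [0,0,0],
    [0,0,0],
    [0,0,0],
    [0,0,0],
    [0,0,-0.015],
    [0,0,-0.03],
    [0,0,-0.03],
    [0,0,-0.02],
  ],
  delta_rot=[
    [0,0,0],
    [0,0,0],
    [0,0,0],
    [0,0,0],
    [0,0,0],
    [0,0,0],
    [0,0,0],
    [0,0,0],
    [0,0,0],
    [0,0,0],
    [0,0,0],
    [0,0,0],
    [0,0,0],
    [0,0,0],
  ],
  grip=[-0.6,-0.6,-0.6,-0.6,-0.6,-0.6,-0.6,0.6,0.6,0.6,0.6,0.6,0.6,0.6],
)

```text
clock: 28.02
tool_pos: [0.6385, 0.0811, 0.1926]
eef_rot: [0.0, 1.0, 0.001, 0.001]
contact_force: [0.7, -0.2, 0.9]
opening: 0.801
finger_force: 0.0
```

```bash
python3 s.py .5575 .360 .15; python3 - <<'E'
from h import *
r.snapshot("wrist")
for d in r.look_for("wrist","yellow_jar")[:2]: print(d["point"],d["confidence"])
E
```

```text
pos [0.6385 0.0811 0.1926] closing yaw 89.94 x_t [-1.     0.001 -0.003] z_t [ 0.0028  0.0015 -1.    ] q [ 0.146  0.923 -0.665  1.585  0.692  0.879  0.788] t 28.025 f [ 0.7 -0.2  0.9] open 0.801 0.0
tool-frame shift [0.0814 0.2787 0.0428]
[0.6412, 0.0812, 0.07] 0.71
```

Call:
play_rows(
  translation=[
    [0.009,0.031,0],
    [0.009,0.031,0],
    [0.009,0.031,0],
    [0.009,0.031,0],
    [0.009,0.031,0],
    [0.009,0.031,0],
    [0.009,0.031,0],
    [0.009,0.031,0],
    [0.009,0.031,0.01],
    [0,0,0.01],
    [0,0,0],
  ],
  delta_rot=[
    [0,0,0],
    [0,0,0],
    [0,0,0],
    [0,0,0],
    [0,0,0],
    [0,0,0],
    [0,0,0],
    [0,0,0],
    [0,0,0],
    [0,0,0],
    [0,0,0],
  ],
  grip=[1,1,1,1,1,1,1,1,1,1,1],
)

```text
clock: 29.5
tool_pos: [0.5572, 0.358, 0.1685]
eef_rot: [0.001, 1.0, -0.002, -0.001]
contact_force: [-0.0, -0.7, -0.4]
opening: 0.996
finger_force: 0.0
```

```bash
python3 - <<'E'
from h import *
r.snapshot("wrist")
for n in("blue_jar","red_jar"):
  for d in r.look_for("wrist",n)[:2]: print(n,d["point"],d["confidence"])
E
python3 s.py .5575 .360 .0906
```

```text
blue_jar [0.5526, 0.3634, 0.0607] 0.92
red_jar [0.4461, 0.3448, 0.0618] 0.87
pos [0.5582 0.3582 0.1702] closing yaw 89.82 x_t [-1.     0.003 -0.001] z_t [ 8.e-04 -6.e-04 -1.e+00] q [-0.33   0.964 -0.616  1.529  0.673  0.868  0.378] t 29.65 f [0.4 0.  0.5] open 0.997 0.0
tool-frame shift [0.0008 0.0018 0.0796]
```

Call:
play_rows(
  translation=[
    [0.0025,0.003,0.025],
    [0,0,0.025],
    [0,0,0.02],
    [0,0,0.0095],
    [0,0,0],
    [0,0,0],
    [0,0,0],
    [0,0,0],
    [0,0,0],
    [0,0,0],
    [0,0,0],
    [0,0,-0.01],
    [0,0,-0.025],
    [0,0,-0.025],
  ],
  delta_rot=[
    [0,0,0],
    [0,0,0],
    [0,0,0],
    [0,0,0],
    [0,0,0],
    [0,0,0],
    [0,0,0],
    [0,0,0],
    [0,0,0],
    [0,0,0],
    [0,0,0],
    [0,0,0],
    [0,0,0],
    [0,0,0],
  ],
  grip=[1,1,1,1,-0.6,-0.6,-0.6,-0.6,-0.6,-0.6,-0.6,-0.6,-0.6,-0.6],
)

```text
clock: 31.4
tool_pos: [0.5545, 0.362, 0.1511]
eef_rot: [0.001, 1.0, -0.001, -0.0]
contact_force: [0.1, 0.2, -1.3]
opening: 0.519
finger_force: 15.0
```

```bash
python3 s.py .546 -.148 .15
```

```text
pos [0.5545 0.362  0.1511] closing yaw 89.93 x_t [-1.     0.001  0.001] z_t [-8.0e-04 -1.2e-03 -1.0e+00] q [-0.344  0.988 -0.602  1.539  0.69   0.838  0.358] t 31.4 f [ 0.1  0.2 -1.3] open 0.519 15.0
tool-frame shift [ 0.0079 -0.51    0.0018]
```

Call:
play_rows(
  translation=[
    [0.0005,-0.016,0],
    [0.0005,-0.032,0],
    [0.0005,-0.032,0],
    [0.0005,-0.032,0],
    [0.0005,-0.032,0],
    [0.0005,-0.032,0],
    [0.0005,-0.032,0],
    [0.0005,-0.032,0],
    [0.0005,-0.032,0],
    [0.0005,-0.032,0],
    [0.0005,-0.032,0],
    [0.0005,-0.032,0],
    [0.0005,-0.032,0],
    [0.0005,-0.032,0],
    [0.0005,-0.032,0],
    [0.0005,-0.032,0],
    [0,-0.014,0],
    [0,0,0],
    [0,0,0],
  ],
  delta_rot=[
    [0,0,0],
    [0,0,0],
    [0,0,0],
    [0,0,0],
    [0,0,0],
    [0,0,0],
    [0,0,0],
    [0,0,0],
    [0,0,0],
    [0,0,0],
    [0,0,0],
    [0,0,0],
    [0,0,0],
    [0,0,0],
    [0,0,0],
    [0,0,0],
    [0,0,0],
    [0,0,0],
    [0,0,0],
  ],
  grip=[-0.6,-0.6,-0.6,-0.6,-0.6,-0.6,-0.6,-0.6,-0.6,-0.6,-0.6,-0.6,-0.6,-0.6,-0.6,-0.6,-0.6,-0.6,-0.6],
)

```text
clock: 33.78
tool_pos: [0.5462, -0.1453, 0.1504]
eef_rot: [-0.001, 1.0, 0.001, 0.0]
contact_force: [-0.7, 1.0, -0.1]
opening: 0.516
finger_force: 15.0
```

```bash
python3 s.py .546 -.148 .094; python3 - <<'E'
from h import *
cv2.imwrite("pics/f.png",np.hstack([cv2.resize(r.snapshot(n),(400,300)) for n in("side","wrist")]))
E
```

```text
pos [ 0.5462 -0.1453  0.1504] closing yaw 90.06 x_t [-1.    -0.001 -0.   ] z_t [ 4.0e-04  2.3e-03 -1.0e+00] q [ 0.536  0.905 -0.625  1.851  0.831  0.669  0.977] t 33.775 f [-0.7  1.  -0.1] open 0.516 15.0
tool-frame shift [ 0.0002 -0.0028  0.0564]
```

View pics/f.png

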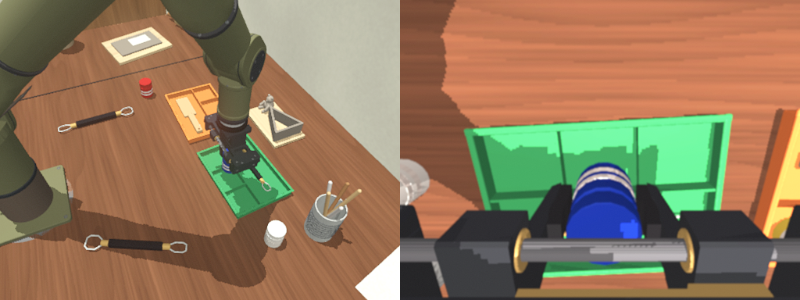

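The blue jar is centred over the middle green bay. Lower, release, rise.

Call:
play_rows(
  translation=[
    [0,-0.001,0.015],
    [0,0,0.015],
    [0,0,0.012],
    [0,0,0.007],
    [0,0,0.004],
    [0,0,0.0035],
    [0,0,0],
    [0,0,0],
    [0,0,0],
    [0,0,0],
    [0,0,-0.015],
    [0,0,-0.03],
    [0,0,-0.03],
    [0,0,-0.01],
  ],
  delta_rot=[
    [0,0,0],
    [0,0,0],
    [0,0,0],
    [0,0,0],
    [0,0,0],
    [0,0,0],
    [0,0,0],
    [0,0,0],
    [0,0,0],
    [0,0,0],
    [0,0,0],
    [0,0,0],
    [0,0,0],
    [0,0,0],
  ],
  grip=[-0.6,-0.6,-0.6,-0.6,-0.6,-0.6,-0.6,0.6,0.6,0.6,0.6,0.6,0.6,0.6],
)

```text
clock: 35.62
tool_pos: [0.5472, -0.148, 0.1813]
eef_rot: [0.001, 1.0, 0.0, 0.002]
contact_force: [0.5, -0.3, -0.2]
opening: 0.803
finger_force: 0.0
```

```bash
python3 s.py .441 .340 .17
```

```text
pos [ 0.5472 -0.148   0.1813] closing yaw 89.93 x_t [-1.     0.001 -0.004] z_t [ 4.e-03  4.e-04 -1.e+00] q [ 0.561  0.862 -0.665  1.834  0.784  0.724  1.02 ] t 35.625 f [ 0.5 -0.3 -0.2] open 0.803 0.0
tool-frame shift [0.1068 0.4879 0.0111]
```

Call:
play_rows(
  translation=[
    [0.0071,0.0325,0],
    [0.0071,0.0325,0],
    [0.0071,0.0325,0],
    [0.0071,0.0325,0],
    [0.0071,0.0325,0],
    [0.0071,0.0325,0],
    [0.0071,0.0325,0],
    [0.0071,0.0325,0],
    [0.0071,0.0325,0],
    [0.0071,0.0325,0],
    [0.0071,0.0325,0],
    [0.0071,0.0325,0],
    [0.0071,0.0325,0],
    [0.0071,0.0325,0],
    [0.0071,0.0325,0.01],
    [0,0,0],
    [0,0,0],
  ],
  delta_rot=[
    [0,0,0],
    [0,0,0],
    [0,0,0],
    [0,0,0],
    [0,0,0],
    [0,0,0],
    [0,0,0],
    [0,0,0],
    [0,0,0],
    [0,0,0],
    [0,0,0],
    [0,0,0],
    [0,0,0],
    [0,0,0],
    [0,0,0],
    [0,0,0],
    [0,0,0],
  ],
  grip=[1,1,1,1,1,1,1,1,1,1,1,1,1,1,1,1,1],
)

```text
clock: 37.75
tool_pos: [0.4404, 0.3384, 0.1689]
eef_rot: [0.001, 1.0, -0.001, 0.0]
contact_force: [0.2, -0.1, 0.5]
opening: 0.998
finger_force: 0.0
```

```bash
python3 - <<'E'
from h import *
r.snapshot("wrist")
for n in("red_jar",):
  for d in r.look_for("wrist",n)[:2]: print(n,d["point"],d["confidence"])
E
python3 s.py .441 .340 .0906
```

```text
red_jar [0.4369, 0.3433, 0.0634] 0.82
pos [0.4409 0.3379 0.1692] closing yaw 89.84 x_t [-1.     0.003 -0.001] z_t [ 7.e-04 -1.e-03 -1.e+00] q [-0.411  0.849 -0.564  1.875  0.741  0.639  0.129] t 37.85 f [ 0.2 -0.6 -0.2] open 1.001 0.0
tool-frame shift [-0.0001  0.0022  0.0786]
```

Call:
play_rows(
  translation=[
    [0.001,0.002,0.025],
    [0,0,0.025],
    [0,0,0.02],
    [0,0,0.0085],
    [0,0,0],
    [0,0,0],
    [0,0,0],
    [0,0,0],
    [0,0,0],
    [0,0,0],
    [0,0,0],
    [0,0,-0.01],
    [0,0,-0.025],
    [0,0,-0.025],
  ],
  delta_rot=[
    [0,0,0],
    [0,0,0],
    [0,0,0],
    [0,0,0],
    [0,0,0],
    [0,0,0],
    [0,0,0],
    [0,0,0],
    [0,0,0],
    [0,0,0],
    [0,0,0],
    [0,0,0],
    [0,0,0],
    [0,0,0],
  ],
  grip=[1,1,1,1,-0.6,-0.6,-0.6,-0.6,-0.6,-0.6,-0.6,-0.6,-0.6,-0.6],
)

```text
clock: 39.6
tool_pos: [0.439, 0.3417, 0.1515]
eef_rot: [0.0, 1.0, 0.0, -0.0]
contact_force: [0.6, -0.6, -1.1]
opening: 0.518
finger_force: 15.0
```

```bash
python3 s.py .639 .239 .15
```

```text
pos [0.439  0.3417 0.1515] closing yaw 89.96 x_t [-1.     0.001  0.   ] z_t [-3.e-04  9.e-04 -1.e+00] q [-0.43   0.876 -0.542  1.88   0.768  0.605  0.101] t 39.6 f [ 0.6 -0.6 -1.1] open 0.518 15.0
tool-frame shift [-0.2001 -0.1026  0.0013]
```

Call:
play_rows(
  translation=[
    [-0.0125,-0.0064,0],
    [-0.025,-0.0128,0],
    [-0.025,-0.0128,0],
    [-0.025,-0.0128,0],
    [-0.025,-0.0128,0],
    [-0.025,-0.0128,0],
    [-0.025,-0.0128,0],
    [-0.025,-0.0128,0],
    [-0.0125,-0.0064,0],
    [0,0,0],
    [0,0,0],
    [0,0,0],
  ],
  delta_rot=[
    [0,0,0],
    [0,0,0],
    [0,0,0],
    [0,0,0],
    [0,0,0],
    [0,0,0],
    [0,0,0],
    [0,0,0],
    [0,0,0],
    [0,0,0],
    [0,0,0],
    [0,0,0],
  ],
  grip=[-0.6,-0.6,-0.6,-0.6,-0.6,-0.6,-0.6,-0.6,-0.6,-0.6,-0.6,-0.6],
)

```text
clock: 41.1
tool_pos: [0.6381, 0.2401, 0.1509]
eef_rot: [-0.001, 1.0, 0.001, -0.0]
contact_force: [-0.6, 0.6, -1.1]
opening: 0.516
finger_force: 15.0
```

```bash
python3 s.py .639 .239 .094; python3 - <<'E'
from h import *
cv2.imwrite("pics/g.png",np.hstack([cv2.resize(r.snapshot(n),(400,300)) for n in("side","wrist")]))
E
```

```text
pos [0.6381 0.2401 0.1509] closing yaw 90.06 x_t [-1.    -0.001  0.   ] z_t [-3.0e-04  1.1e-03 -1.0e+00] q [-0.119  1.016 -0.633  1.472  0.703  0.888  0.593] t 41.1 f [-0.6  0.6 -1.1] open 0.516 15.0
tool-frame shift [-0.0009 -0.0011  0.0569]
```

View pics/g.png

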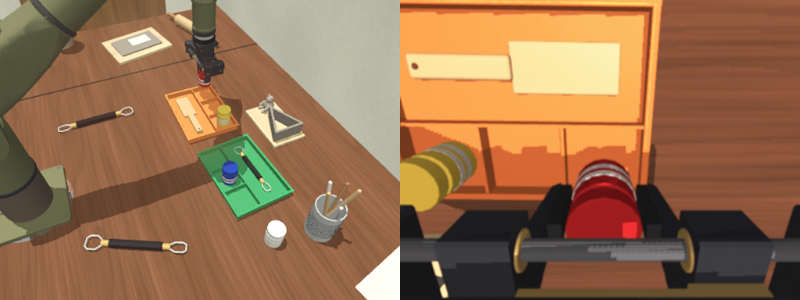

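Red is over the far-left orange bay; yellow and blue stand in theirs. Lower, release, and rise clear.

Call:
play_rows(
  translation=[
    [-0.001,-0.001,0.015],
    [0,0,0.015],
    [0,0,0.012],
    [0,0,0.007],
    [0,0,0.004],
    [0,0,0.0035],
    [0,0,0],
    [0,0,0],
    [0,0,0],
    [0,0,0],
    [0,0,-0.015],
    [0,0,-0.03],
    [0,0,-0.03],
    [0,0,-0.03],
    [0.02,0.03,-0.03],
    [0.02,0.03,-0.03],
    [0.02,0.03,0],
    [0.02,0.03,0],
    [0.02,0.03,0],
    [0,0,0],
  ],
  delta_rot=[
    [0,0,0],
    [0,0,0],
    [0,0,0],
    [0,0,0],
    [0,0,0],
    [0,0,0],
    [0,0,0],
    [0,0,0],
    [0,0,0],
    [0,0,0],
    [0,0,0],
    [0,0,0],
    [0,0,0],
    [0,0,0],
    [0,0,0],
    [0,0,0],
    [0,0,0],
    [0,0,0],
    [0,0,0],
    [0,0,0],
  ],
  grip=[-0.6,-0.6,-0.6,-0.6,-0.6,-0.6,-0.6,0.6,0.6,0.6,0.6,0.6,0.6,0.6,0.6,0.6,0.6,0.6,0.6,0.6],
)

```text
clock: 43.7
tool_pos: [0.5373, 0.3918, 0.261]
eef_rot: [-0.003, 1.0, 0.002, -0.0]
contact_force: [-0.2, 0.2, 1.3]
opening: 0.802
finger_force: 0.0
```

Call:
play_rows(
  translation=[
    [0.02,0.03,0],
    [0.02,0.03,0],
    [0.02,0.03,0],
    [0.02,0.03,0],
    [0.02,0.03,0],
    [0.02,0.03,0],
    [0,0,0],
    [0,0,0],
  ],
  delta_rot=[
    [0,0,0],
    [0,0,0],
    [0,0,0],
    [0,0,0],
    [0,0,0],
    [0,0,0],
    [0,0,0],
    [0,0,0],
  ],
  grip=[0.6,0.6,0.6,0.6,0.6,0.6,0.6,0.6],
)

```text
clock: 44.7
tool_pos: [0.4222, 0.5668, 0.2596]
eef_rot: [0.001, 1.0, -0.0, 0.001]
contact_force: [0.4, 0.1, 0.0]
opening: 0.803
finger_force: 0.0
```

```bash
python3 s.py; python3 - <<'E'
from h import *
a,b=r.snapshot("side"),r.snapshot("top")
cv2.imwrite("pics/z.png",np.hstack([cv2.resize(a[60:270,140:420],(400,300)),cv2.resize(b[120:220,140:360],(400,300*0+182)).copy() if 0 else cv2.resize(b[110:235,150:350],(400,300))]))
for n in("orange_tray","green_tray"):
  for c,p in blobs("side",n)[:1]: print(n,rect(ground("side",p,.022)))
for n in("red_jar","yellow_jar","blue_jar","paddle","loop_tool"):
  for d in r.look_for("top",n)[:3]: print(n,np.round(d["point"],3),round(d["confidence"],2))
E
```

```text
pos [0.4222 0.5668 0.2596] closing yaw 89.84 x_t [-1.     0.003 -0.002] z_t [ 2.1e-03 -6.0e-04 -1.0e+00] q [-0.699  0.914 -0.654  1.313  0.573  1.101  0.147] t 44.7 f [0.4 0.1 0. ] open 0.803 0.0
orange_tray (array([583.6, 149.8]), array([186.8, 267. ]), 0.2)
green_tray (array([ 595. , -149.8]), array([192.1, 259.4]), 3.3)
red_jar [0.633 0.234 0.067] 0.75
red_jar [0.544 0.18  0.014] 0.42
red_jar [ 0.691 -0.378  0.089] 0.36
blue_jar [ 0.55  -0.147  0.066] 0.57
paddle [0.543 0.182 0.015] 0.76
loop_tool [ 0.239 -0.24   0.014] 0.7
loop_tool [ 0.63  -0.141  0.016] 0.47
```

View pics/z.png

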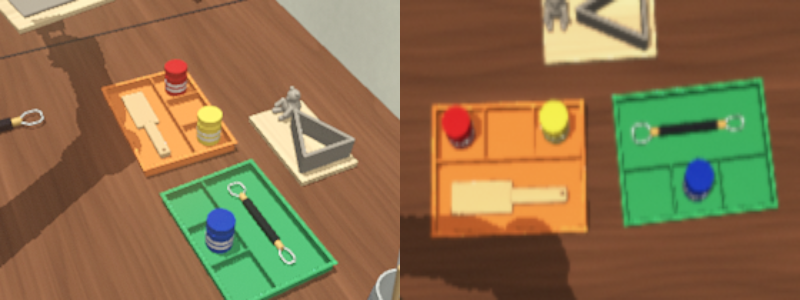

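The picture shows red (458,125) and yellow (553,120) upright in the orange jar bays and the paddle (508,197) in the orange long bay. Blue (699,180) and the loop tool (688,129) are in the green tray. Both trays lie flat.

```bash
python3 -c "
from plant import r
print(r.finish_job())"
```

```text
the job is handed in; nothing more can be done
None
```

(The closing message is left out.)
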